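# Angle the long sanding block past the post into its bay

## Robot

A 6-joint arm with a two-finger parallel gripper is mounted at the origin on a cart in front of the work surface, level with it; the furniture and walls round the work are solid. World frame = base frame: x ahead of the robot, y to its left, z up, the work surface at z = 0. Lengths are in m, angles in rad, forces in N, time in s.
With the tool pointing down it reaches from about 0.375 to 0.975 m from the base axis. Payload 3.8 kg.
Tool frame: the origin (TCP) lies on the centre line of the jaws, within the pads' length; the fingertips stand 14 mm ahead of it and the grasp point (between the pads) lies 5 mm behind it; x points along the fingers, y is the direction in which the jaws open and shut, and the axes are right-handed (so a half turn about x gives the same grasp; the last joint's range is limited). The gripper opens to 85 mm and grips with 20 to 120 N. Pads are 22 mm wide; open, the fingers measure 114 mm over their backs; the gripper's body (76 mm by 85 mm) begins 54 mm behind the grasp point. The pads swing forward as they close: fully open they stand 13 mm farther back than shut.
Start: joints at [1.14, 0.264, 1.604, -0, 1.274, -0.037], TCP at [0.259, 0.623, 0.207] pointing down, gripper open.
Joint ranges: [-2.63, 2.63], [-0.94, 2.18], [0.31, 2.57], [-1.31, 4.45], [0, 2.66], [-2.55, 2.55]. Speed limits (rad/s): [2.57, 2.57, 3.14, 3.14, 3.14, 3.14].

## Interface

Orientations are given as a rotation vector (axis times angle).
In Python, from workcell import bot gives the robot as it stands.
- The arm moves only by the shell command python3 -m creep 'ROWS' [FORCE]. ROWS is JSON, a list of rows, each an object with "grip": the finger opening in cm, from 0 to 8.54; "dp": the shift along the tool's x, y, z in cm, a list of three; "rotation": the turn, a rotation vector about the tool's x, y, z in rad, a list of three. A call has 1 to 5 rows; each row is the pose to reach, as a shift and turn from the pose commanded when the call began, along the tool's axes at that moment; what a row does not reach only later rows make up. A row lasts 1/12 s, in which the tool goes at most 41.7 mm and 7.16 degrees, less where a joint would pass 70% of its speed; a pose out of reach is approached as far as the arm can. A call with a gripper value outside its range is refused whole. The fingers move at their own pace and stop on an object; FORCE is the grip in N (left out, the last holds). Time passes only in rows, so rows that repeat a pose let the fingers close. It gives the time, the measured TCP pose, the force and the opening at its end, in the units of the state.
- bot.read_state(): the state, without advancing time (a new reading comes with each control period).
- bot.read_camera(name): name is "scene" or "top"; returns (picture, depth): 480x640x3 uint8, red, green, blue; 480x640 float32, m along the optical axis (not along the pixel's ray), 0 where there is no reading.
- bot.get_calibration(name): a dict with "fx", "fy", "cx", "cy" (pixels), "dist" ([k1, k2, p1, p2, k3] as OpenCV has them; the pictures are not rectified), "rvec" (rotation vector, rad) and "tvec" (3), from world to camera coordinates, as OpenCV has them. Camera axes: x right, y down, z forward; pixel columns grow to the right and rows downward; lengths in m; the calibration is good to about 2 mm. A picture is of the moment at which its call begins. get_calibration takes no time and is no camera call.
- bot.finish_job(): hands the job in, once; it reports no verdict.
The state is a dict: "time": time; "q": joint angles; "joint_vel": joint speeds; "joint_torque": joint torques, N m; "tool_pos": TCP position; "tcp_rot": TCP orientation; "wrist_force": force on the tool from outside, world axes, zero at the start; "torque": the same for the moment, N m; "width": opening from 0.0 (shut) to 1.0 (fully open).
Only numpy, scipy, OpenCV 4.12 (cv2) and the standard library are available. Lean on these libraries where they do the work, as an engineer would, in place of code of your own. Each camera call takes 0.05 s, during which the arm holds its last target.

## Task

Put the long hardwood sanding block away in the bay on the bench by pushing it with the fingertips: push one end in behind the steel post, then push the other end round, until the block lies between the two end stops with its long side flush against the back fence. Only push it along the table, never pinch, lift or tip it, and leave the cork block and the little thumb plane where they are.

Things in the scene. Friction and masses are not known exactly. Their poses are not given: they have to be found in the camera images.
- long_block: long reddish-brown hardwood sanding block, loose on the table, 245 x 66 x 31 mm (its x, y, z), 0.2 to 0.41 kg. Origin: centre of its underside; x along its length, z up. It starts on the robot's side of the bay, roughly parallel to the back fence (within 0.3 rad) and shifted towards the bay's right; its +x end points to the bay's left (+y of the bay)
- end_a (a point): middle of the top edge of the block's +x end, the end that starts towards the bay's left (the post's side): 122.5 mm along +x from the block's origin, 31 mm up
- end_b (a point): middle of the top edge of the block's -x end, the end that starts towards the bay's right: 122.5 mm along -x from the block's origin, 31 mm up
- bay: bay of three wooden strips 30 mm high fixed on the bare table, a U open towards the robot, no floor of its own. Origin: at table height, middle of the back fence's inner face; x points into the fence, away from the robot (inside the bay x is negative), y to the left along the fence, z up. Back fence: y -170 to +170 mm, x 0 to +22 mm. Between the end stops the bay is 284 mm long
- left_stop (a point): the long left end stop of the bay: this point is the near (robot side) end of its inner face, on its top edge, at x = -95, y = +142, z = 30 mm of the bay. The stop is 28 mm wide and runs 95 mm from here to the fence
- right_stop (a point): the short right end stop of the bay: this point is the near (robot side) end of its inner face, on its top edge, at x = -45, y = -142, z = 30 mm of the bay. The stop is 28 mm wide and runs only 45 mm from here to the fence
- post: smooth round steel post (bench dog), 18 mm in diameter, 50 mm high, fixed upright near the bay's left end. Origin: centre of its foot, at x = -104 mm of the bay (its back is 95 mm from the fence) and y +78 to +92 mm. From it to the right stop is only 211 to 225 mm, less than the block's length: the block must go in at an angle, left end first behind the post
- cork_block: bystander: cork sanding block 44 x 70 x 28 mm, loose, to the left of the bay. Origin: centre of its underside
- thumb_plane: bystander: little wooden thumb plane 25 x 60 x 34 mm, loose, to the right of the bay. Origin: centre of its underside

How it is judged:
On the way:
1. one end of the block is in behind the post while the block is still at an angle (angle between the x axis of long_block and the y axis of bay, either way round above 0.05 rad and ((x of end_a in the frame of bay above -0.085 m and y of end_a in the frame of bay above 0.075 m) or (x of end_b in the frame of bay above -0.085 m and y of end_b in the frame of bay above 0.075 m))).
At the end, for the whole second after the job is handed in: the block lies flat on the table and at rest between the two end stops, its long side along the back fence: its middle no more than 9 mm off the fence and its length parallel to the fence within 0.05 rad (either way round) (x of long_block in the frame of bay between -0.042 and -0.028 m and y of long_block in the frame of bay between -0.025 and 0.025 m and angle between the x axis of long_block and the y axis of bay, either way round below 0.05 rad and height (world z) of long_block below 0.004 m and angle between long_block's own z axis and vertical below 0.05 rad and linear speed of long_block below 0.01 m/s); the robot touches nothing.
It fails at once if the long block was lifted or tipped (height (world z) of long_block above 0.01 m or angle between long_block's own z axis and vertical above 0.12 rad).
It fails at once if a bystander was moved (distance of any of cork_block, thumb_plane from where it was at the start of the episode above 0.015 m).
It also fails if it takes over 72 s, if anything falls off the work surface, if the arm or the gripper's body presses on something with over 40 N, if the wrist force passes 120 N, or if a joint passes its speed limit or range.

## Working session

There is one attempt and no reset: what is moved stays moved. The work goes in short steps, Python scripts to look and compute and a shell command to move; the robot and the scene stay as the last step left them, time stands still between calls to the robot, and variables do not carry over. Pictures are saved under pics/ and viewed, and the job is handed in when it is done.

```bash
mkdir -p pics; ls; python3 - <<'E'
from workcell import bot
import cv2,numpy as np
s=bot.read_state(); print(s)
for n in("scene","top"):
    p,d=bot.read_camera(n); cv2.imwrite(f"pics/{n}0.png",p[:,:,::-1]); np.save(f"{n}0_d.npy",d); np.save(f"{n}0.npy",p)
    print(n,bot.get_calibration(n))
E
```

```text
pics
{'time': 0.0, 'q': array([ 1.14009809e+00,  2.64750983e-01,  1.60541712e+00, -2.84671679e-06,
        1.27367774e+00, -3.68613546e-02]), 'joint_vel': array([-8.66543661e-06,  7.70377636e-04,  4.96663596e-04, -4.63356093e-04,
        2.82125579e-05,  2.28439963e-04]), 'joint_torque': array([ 2.51158686e-03, -5.15113592e+01, -3.67315865e+01,  1.37933534e-04,
        1.26971505e-02,  8.91022637e-06]), 'tool_pos': array([0.25866526, 0.62260636, 0.20594026]), 'tcp_rot': array([ 0.30724685,  1.54914613, -0.31070941]), 'wrist_force': array([-0.11565091, -0.12020883, -0.22813287]), 'torque': array([-0.02220339,  0.01008575,  0.01716179]), 'width': 0.9988250417948394}
scene {'fx': 490.24995195568516, 'fy': 490.24995195568516, 'cx': 320.6317175469782, 'cy': 239.92771531288545, 'dist': array([-0.08148591,  0.        ,  0.        ,  0.        ,  0.        ]), 'rvec': array([ 1.10727966, -2.18941806,  1.12833311]), 'tvec': array([0.41666013, 0.31791507, 0.44980237])}
top {'fx': 537.2947941206141, 'fy': 537.2947941206141, 'cx': 321.9617703929231, 'cy': 241.68112009281265, 'dist': array([-0.00946611,  0.        ,  0.        ,  0.        ,  0.        ]), 'rvec': array([ 2.13797865, -2.19230868,  0.09262343]), 'tvec': array([0.09021478, 0.66949808, 1.13054147])}
```

View pics/top0.png

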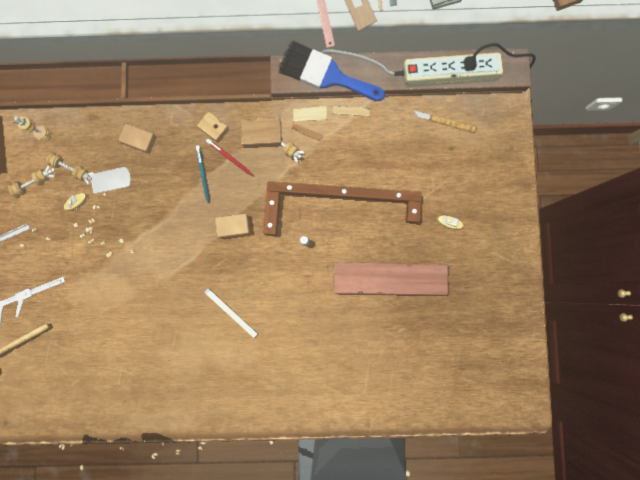

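View pics/scene0.png

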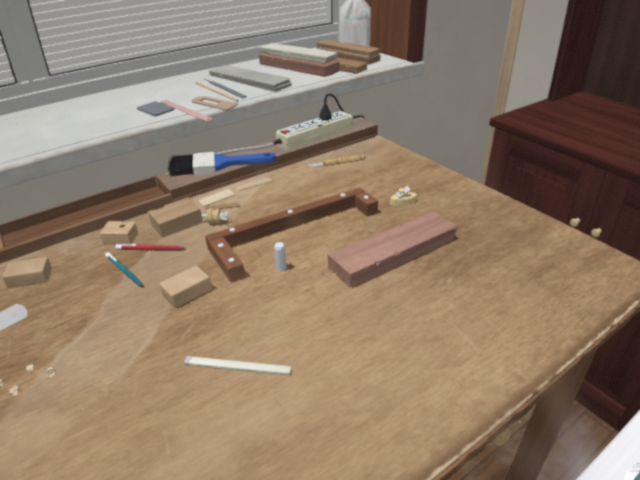

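The top view shows the block at about (391,279), the bay fence from (268,187) to (420,195), the post at (305,241), the cork block at (232,226) and the plane at (450,222). The scene view agrees with this. Next I'll measure them.

```bash
cat > h.py <<'E'
import cv2,numpy as np
from workcell import bot
def ray(name,px,z):
    c=bot.get_calibration(name); K=np.array([[c['fx'],0,c['cx']],[0,c['fy'],c['cy']],[0,0,1]])
    px=np.asarray(px,float).reshape(-1,1,2)
    u=cv2.undistortPoints(px,K,c['dist']).reshape(-1,2)
    R=cv2.Rodrigues(c['rvec'])[0]; t=c['tvec']
    d=np.c_[u,np.ones(len(u))]@R; o=-R.T@t
    s=(z-o[2])/d[:,2]
    return o+d*s[:,None]
def proj(name,P):
    c=bot.get_calibration(name); K=np.array([[c['fx'],0,c['cx']],[0,c['fy'],c['cy']],[0,0,1]])
    return cv2.projectPoints(np.asarray(P,float).reshape(-1,1,3),c['rvec'],c['tvec'],K,c['dist'])[0].reshape(-1,2)
E
python3 - <<'E'
from h import *
p=np.load('top0.npy'); d=np.load('top0_d.npy')
hsv=cv2.cvtColor(p,cv2.COLOR_RGB2HSV)
for n,(u,v) in dict(block=(391,279),fence=(320,190),lstop=(272,215),rstop=(414,212),table=(330,340),cork=(232,224),plane=(447,221),post=(304,240)).items(): print(n,hsv[v,u],p[v,u],d[v,u])
cv2.imwrite('pics/crop.png',cv2.resize(p[170:310,200:480,::-1],None,fx=2.8,fy=2.8,interpolation=cv2.INTER_CUBIC))
E
```

```text
block [  8  96 200] [200 146 125] 1.1589344
fence [ 13 128 137] [137  97  68] 1.1814085
lstop [ 12 135 157] [157 107  74] 1.174612
rstop [ 83   4 239] [235 239 238] 1.1735961
table [ 17 113 188] [188 151 105] 1.1780185
cork [ 19  93 230] [230 199 146] 1.176962
plane [ 26  73 237] [237 227 169] 1.1674923
post [  0   0 247] [247 247 247] 1.1520736
```

View pics/crop.png

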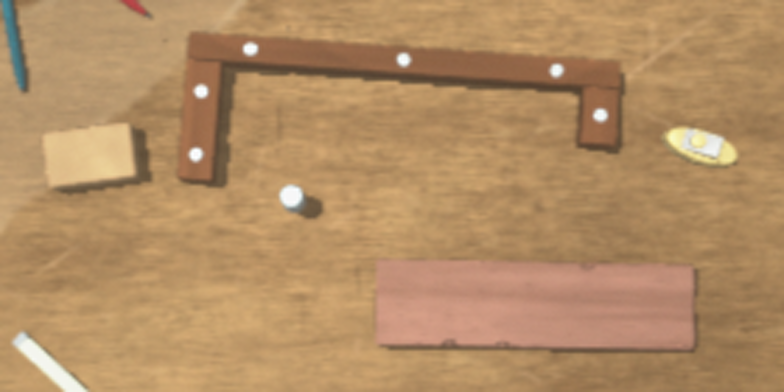

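```bash
cat >> h.py <<'E'
def block_pose(p,name='top',z=0.031,box=(150,470,150,520),save=None):
    v0,v1,u0,u1=box
    lab=cv2.cvtColor(p,cv2.COLOR_RGB2LAB).astype(int); hsv=cv2.cvtColor(p,cv2.COLOR_RGB2HSV).astype(int)
    m=((hsv[...,0]<=11)|(hsv[...,0]>=170))&(hsv[...,2]>165)&(hsv[...,1]>60)
    M=np.zeros(m.shape,np.uint8); M[v0:v1,u0:u1]=m[v0:v1,u0:u1]*255
    M=cv2.morphologyEx(M,cv2.MORPH_OPEN,np.ones((3,3))); M=cv2.morphologyEx(M,cv2.MORPH_CLOSE,np.ones((7,7)))
    if save: cv2.imwrite(save,M)
    cs=cv2.findContours(M,cv2.RETR_EXTERNAL,cv2.CHAIN_APPROX_NONE)[0]
    c=max(cs,key=cv2.contourArea)
    w=ray(name,c.reshape(-1,2),z)[:,:2]
    r=cv2.minAreaRect((w*1000).astype(np.float32))
    return r,cv2.boxPoints(r)
E
python3 - <<'E'
from h import *
p=np.load('top0.npy')
print(block_pose(p,save='pics/mb.png'))
hsv=cv2.cvtColor(p,cv2.COLOR_RGB2HSV).astype(int)
m=((hsv[...,0]<=14)&(hsv[...,2]<165)&(hsv[...,1]>110)).astype(np.uint8)*255
M=np.zeros_like(m);M[175:245,255:430]=m[175:245,255:430]
M=cv2.morphologyEx(M,cv2.MORPH_CLOSE,np.ones((5,5)))
cs=cv2.findContours(M,cv2.RETR_EXTERNAL,cv2.CHAIN_APPROX_NONE)[0]
c=max(cs,key=cv2.contourArea)
w=ray('top',c.reshape(-1,2),.03)[:,:2]*1000
print(cv2.minAreaRect(w.astype(np.float32)),cv2.boxPoints(cv2.minAreaRect(w.astype(np.float32))))
print((cv2.approxPolyDP(c,3,True).reshape(-1,2)).tolist())
cr=lambda a:np.array(a)/2.8+[200,170]-0.3
for n,pts,z in [('bay L near-in,Rnear-in,outer FL, outer FR,inner corner L, inner corner R',[(212,182),(579,147),(190,33),(621,62),(221,64),(584,87)],.03),('post',[(291,196)],.05),('cork',[(45,134),(132,124),(137,174),(52,187)],.028),('plane',[(666,134),(737,157)],.034),('screws',[(250,48),(403,59),(557,70),(201,91),(196,154),(600,115)],.03)]:
    print(n,(ray('top',cr(pts),z)[:,:2]*1000).round(1).tolist())
E
```

```text
(((589.1771850585938, -72.89854431152344), (241.39187622070312, 64.29557037353516), 87.52297973632812), array([[ 551.84314 , -192.09232 ],
       [ 616.0786  , -194.8711  ],
       [ 626.5112  ,   46.295227],
       [ 562.27576 ,   49.074005]], dtype=float32))
((742.463623046875, 27.56182861328125), (343.7001647949219, 115.51319122314453), 87.55630493164062) [[ 677.43225 -141.66937]
 [ 792.84045 -146.59457]
 [ 807.495    196.79303]
 [ 692.0868   201.71823]]
[[267, 183], [265, 234], [276, 233], [280, 192], [406, 201], [406, 220], [420, 221], [420, 192]]
bay L near-in,Rnear-in,outer FL, outer FR,inner corner L, inner corner R [[689.8, 174.4], [709.7, -111.5], [808.0, 189.8], [775.8, -146.9], [782.6, 165.9], [756.8, -117.3]]
post [[675.2, 112.3]]
cork [[731.2, 304.9], [737.3, 236.6], [697.8, 233.1], [689.3, 299.7]]
plane [[717.6, -178.6], [698.2, -232.5]]
screws [[794.7, 142.9], [782.7, 23.2], [770.8, -96.8], [761.6, 181.9], [712.0, 186.5], [734.4, -128.8]]
```

View pics/mb.png

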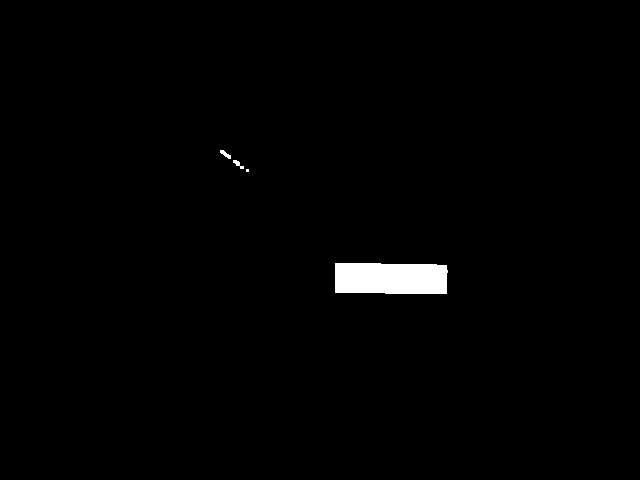

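```bash
cat >> h.py <<'E'
from scipy.spatial.transform import Rotation as Ro
PSI=-0.096; O=np.array([.7703,.0243])
RB=np.array([[np.cos(PSI),-np.sin(PSI)],[np.sin(PSI),np.cos(PSI)]])
b2w=lambda p:O+RB@np.asarray(p,float)
w2b=lambda p:(np.asarray(p,float)-O)@RB
def goto(bxy,z,phi):
    """bay-frame xy of tool centre (m), height, tool z turned phi clockwise from bay x -> dp cm, rotation"""
    s=bot.read_state(); R=Ro.from_rotvec(s['tcp_rot']); yaw=PSI-phi
    Rt=Ro.from_matrix(np.array([[0,-np.sin(yaw),np.cos(yaw)],[0,np.cos(yaw),np.sin(yaw)],[-1,0,0]]))
    T=np.r_[b2w(bxy),z]
    print('t',round(s['time'],2),'tcp',s['tool_pos'].round(4),'bay',w2b(s['tool_pos'][:2]).round(4),'F',s['wrist_force'].round(1),'w',round(s['width'],3))
    print('dp cm',(R.inv().apply(T-s['tool_pos'])*100).round(2),'rot',(R.inv()*Rt).as_rotvec().round(4))
def blk(tag=None):
    p,d=bot.read_camera('top')
    if tag: cv2.imwrite(f'pics/{tag}.png',p[:,:,::-1])
    r,b=block_pose(p)
    bb=np.array([w2b(q/1000) for q in b])*1000
    c=w2b(np.array(r[0])/1000)*1000
    e=[bb[(i+1)%4]-bb[i] for i in range(4)]; L=max(e,key=np.linalg.norm); L=L*np.sign(L[1])
    print('block bay mm',c.round(1),'size',np.round(r[1],1),'phi',round(float(np.arctan2(L[0],L[1])),4),'corners',bb.round(0).tolist())
E
python3 -c "
from h import *
goto((-.2534,-.0681),.12,.3)"
```

```text
t 0.1 tcp [0.2587 0.6227 0.2061] bay [-0.5666  0.5466] F [-0.2  0.2  0.4] w 1.0
dp cm [  8.7  -49.56  47.98] rot [ 0.0022 -0.0001  0.002 ]
```

```bash
python3 -m creep '[{"grip":8.5,"dp":[2,-3,3],"rotation":[0,0,0]},{"grip":8.5,"dp":[3,-6,6],"rotation":[0,0,0]},{"grip":8.5,"dp":[4,-9,9],"rotation":[0,0,0]},{"grip":8.5,"dp":[5,-12,12],"rotation":[0,0,0]},{"grip":8.5,"dp":[5,-15,14.5],"rotation":[0,0,0]}]' 40
python3 -m creep '[{"grip":8.5,"dp":[0,-3,3],"rotation":[0,0,0]},{"grip":8.5,"dp":[0,-6,6],"rotation":[0,0,0]},{"grip":8.5,"dp":[0,-9,9],"rotation":[0,0,0]},{"grip":8.5,"dp":[0,-12,12],"rotation":[0,0,0]},{"grip":8.5,"dp":[0,-15,14.5],"rotation":[0,0,0]}]'
python3 -m creep '[{"grip":8.5,"dp":[0,-3,3],"rotation":[0,0,0]},{"grip":8.5,"dp":[0,-6,6],"rotation":[0,0,0]},{"grip":8.5,"dp":[0,-9,9],"rotation":[0,0,0]},{"grip":8.5,"dp":[0,-12,12],"rotation":[0,0,0]},{"grip":8.5,"dp":[0,-15,14.5],"rotation":[0,0,0]}]'
python3 -c "
from h import *
goto((-.2534,-.0681),.025,.3)"
```

```text
time: 0.52
tool_pos: [0.3322, 0.434, 0.155]
tcp_rot: [0.306, 1.55, -0.311]
wrist_force: [0.7, -0.6, -0.5]
width: 0.995
time: 0.93
tool_pos: [0.4094, 0.2411, 0.1575]
tcp_rot: [0.309, 1.548, -0.309]
wrist_force: [-0.0, -0.0, 1.0]
width: 0.997
time: 1.35
tool_pos: [0.4857, 0.0473, 0.1576]
tcp_rot: [0.309, 1.548, -0.309]
wrist_force: [0.6, 0.2, 0.8]
width: 0.996
t 1.35 tcp [0.4857 0.0473 0.1576] bay [-0.2855 -0.0044] F [0.6 0.2 0.8] w 0.996
dp cm [13.26 -5.15  4.93] rot [ 0.0022  0.0004 -0.0003]
```

```bash
python3 -m creep '[{"grip":8.5,"dp":[2,-2.5,2.5],"rotation":[0,0,0]},{"grip":8.5,"dp":[5,-5.1,4.9],"rotation":[0,0,0]},{"grip":8.5,"dp":[8,-5.1,4.9],"rotation":[0,0,0]},{"grip":8.5,"dp":[10.5,-5.1,4.9],"rotation":[0,0,0]},{"grip":8.5,"dp":[10.5,-5.1,4.9],"rotation":[0,0,0]}]'
python3 -c "
from h import *
goto((-.2534,-.0681),.025,.3)
blk('a1')
p,d=bot.read_camera('scene'); cv2.imwrite('pics/s1.png',p[:,:,::-1])"
```

```text
time: 1.77
tool_pos: [0.5053, -0.0172, 0.0467]
tcp_rot: [0.31, 1.56, -0.312]
wrist_force: [-0.8, 0.6, -1.2]
width: 0.993
t 1.77 tcp [ 0.5053 -0.0172  0.0467] bay [-0.2598 -0.0667] F [-0.8  0.6 -1.2] w 0.993
dp cm [2.16 0.07 0.68] rot [ 0.0001 -0.0113  0.0036]
block bay mm [-171.  -113.4] size [243.   64.2] phi -0.0534 corners [[-197.0, -236.0], [-132.0, -233.0], [-145.0, 10.0], [-210.0, 6.0]]
```

View pics/s1.png

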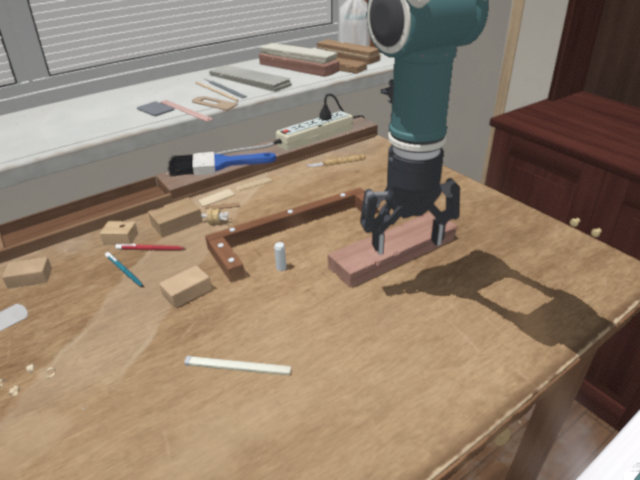

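View pics/a1.png

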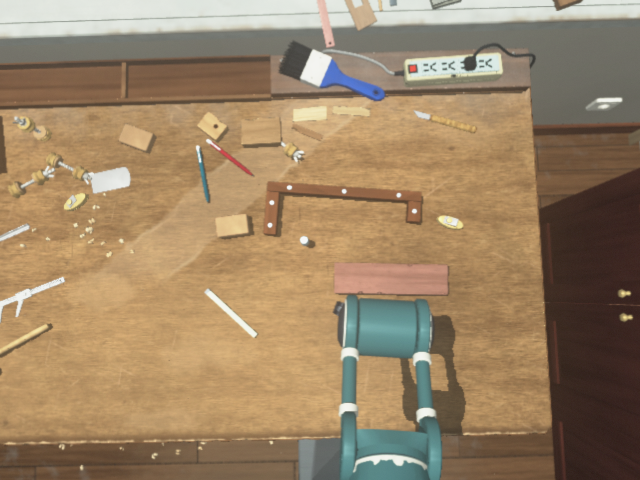

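The scene view shows the gripper open and straddling behind the block, with fingertips at about (378,250) and (437,245). In the top view the block is clear at (391,279) and hasn't moved. I'll go lower and check the tip height.

```bash
python3 -m creep '[{"grip":8.5,"dp":[1.2,0,0],"rotation":[0,0,0]},{"grip":8.5,"dp":[2,0,0],"rotation":[0,0,0]},{"grip":8.5,"dp":[2,0,0],"rotation":[0,0,0]}]'
python3 - <<'E'
from h import *
goto((-.2534,-.0681),.018,.3)
p,d=bot.read_camera('scene'); cv2.imwrite('pics/s2.png',cv2.resize(p[180:300,320:480,::-1],None,fx=4,fy=4))
s=bot.read_state();R=Ro.from_rotvec(s['tcp_rot'])
for y in(-.05,.05):
  for x in(0,.014): print(y,x,(proj('scene',s['tool_pos']+R.apply([x,y,0]))-[320,180])*4)
E
```

```text
time: 2.12
tool_pos: [0.5106, -0.0161, 0.0322]
tcp_rot: [0.308, 1.549, -0.308]
wrist_force: [-0.7, -0.1, -0.1]
width: 0.992
t 2.12 tcp [ 0.5106 -0.0161  0.0322] bay [-0.2546 -0.0651] F [-0.7 -0.1 -0.1] w 0.992
dp cm [ 1.42 -0.25  0.21] rot [ 0.0031 -0.0005  0.0001]
-0.05 0 [[445.5087939  353.24205671]]
-0.05 0.014 [[441.72488275 380.15543236]]
0.05 0 [[210.56004683 393.40157806]]
0.05 0.014 [[209.09586913 420.5783094 ]]
```

View pics/s2.png

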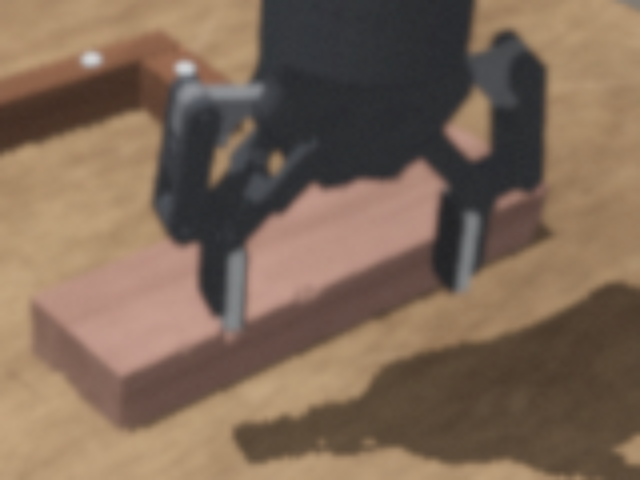

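```bash
python3 - <<'E'
from h import *
p,d=bot.read_camera('scene')
c=bot.get_calibration('scene');R=cv2.Rodrigues(c['rvec'])[0];o=-R.T@c['tvec'];print('cam',o)
K=np.array([[c['fx'],0,c['cx']],[0,c['fy'],c['cy']],[0,0,1]])
def pt(u,v):
    n=cv2.undistortPoints(np.array([[[u,v]]],float),K,c['dist'])[0,0]; Z=d[v,u]
    return R.T@(np.array([n[0],n[1],1])*Z-c['tvec'])
for x,y in [(235,315),(228,270),(460,280),(463,230),(125,420),(120,375),(300,380),(90,60),(190,150)]:
    u,v=320+x//4,180+y//4; print((x,y),pt(u,v).round(4))
print(bot.read_state()['tool_pos'])
# block corners expected
for q in [(-210,6),(-145,10)]: 
    w=b2w(np.array(q)/1000); print((proj('scene',[[*w,0.031],[*w,0]])-[320,180])*4)
E
```

```text
cam [0.08550071 0.43905447 0.52623059]
(235, 315) [0.52   0.0303 0.0789]
(228, 270) [0.5207 0.0331 0.1002]
(460, 280) [ 0.4829 -0.0542  0.078 ]
(463, 230) [ 0.484  -0.0513  0.103 ]
(125, 420) [0.5631 0.0466 0.005 ]
(120, 375) [0.5628 0.0494 0.0318]
(300, 380) [ 0.5415 -0.0315  0.0018]
(90, 60) [ 0.7681 -0.0936  0.033 ]
(190, 150) [0.5255 0.051  0.1573]
[ 0.51107616 -0.0162575   0.03302883]
[[119.57163879 375.70214563]
 [118.44556913 434.60064281]]
[[ 27.91928326 296.77479754]
 [ 28.80736141 354.29836248]]
```

```bash
python3 - <<'E'
from h import *
p,d=bot.read_camera('scene')
c=bot.get_calibration('scene');R=cv2.Rodrigues(c['rvec'])[0]
K=np.array([[c['fx'],0,c['cx']],[0,c['fy'],c['cy']],[0,0,1]])
vv,uu=np.mgrid[180:300,340:470]
n=cv2.undistortPoints(np.stack([uu,vv],-1).reshape(-1,1,2).astype(float),K,c['dist']).reshape(-1,2)
Z=d[180:300,340:470].reshape(-1); P=(np.c_[n,np.ones(len(n))]*Z[:,None]-c['tvec'])@R
s=bot.read_state();T=s['tool_pos'];Rt=Ro.from_rotvec(s['tcp_rot'])
L=Rt.inv().apply(P-T)*1000
k=(abs(L[:,1])<75)&(abs(L[:,2])<20)&(P[:,2]>.036)
L=L[k]
for a in range(-130,20,6):
    q=L[(L[:,0]>=a)&(L[:,0]<a+6)]
    if len(q): print(a,len(q),'y',np.percentile(q[:,1],[2,50,98]).round(0),'z',q[:,2].min().round(),q[:,2].max().round())
print(s)
E
```

```text
-130 330 y [-67.   5.  69.] z -20.0 12.0
-124 232 y [-67.  15.  70.] z -20.0 11.0
-118 230 y [-67.   8.  71.] z -19.0 18.0
-112 264 y [-67.   7.  72.] z -20.0 17.0
-106 326 y [-68.  29.  72.] z -19.0 16.0
-100 205 y [-70.  39.  73.] z -18.0 13.0
-94 266 y [-70.  41.  74.] z -15.0 12.0
-88 139 y [-71.  44.  71.] z -15.0 9.0
-82 58 y [-61. -43.  59.] z -13.0 7.0
-76 83 y [-55. -43.  56.] z -12.0 10.0
-70 90 y [-56. -43.  56.] z -12.0 11.0
-64 86 y [-56.  43.  56.] z -13.0 10.0
-58 76 y [-56. -43.  56.] z -13.0 10.0
-52 82 y [-54. -42.  56.] z -12.0 11.0
-46 52 y [-53. -43.  53.] z -12.0 9.0
-40 10 y [-44. -43.  49.] z -9.0 7.0
{'time': 2.2667, 'q': array([-8.05817472e-02,  1.34988028e-01,  2.10909144e+00, -2.49239946e-05,
        8.96570574e-01, -1.25824161e+00]), 'joint_vel': array([-0.00291416, -0.00395301, -0.00458754, -0.00062623, -0.0008828 ,
       -0.00040734]), 'joint_torque': array([ 8.59721680e-03, -3.72971320e+01, -2.97052968e+01, -5.52920210e-04,
        1.87809253e-02,  1.22561760e-04]), 'tool_pos': array([ 0.51137011, -0.01632272,  0.03329055]), 'tcp_rot': array([ 0.30842748,  1.54776556, -0.30828579]), 'wrist_force': array([ 0.33811899, -0.06481542,  0.58567337]), 'torque': array([ 0.00016881, -0.0363528 ,  0.02261686]), 'width': 0.9956602700663901}
```

The camera places the fingertips about 40 mm higher than the state's TCP height says. The xy agrees. I'll lower in small steps, watching the force and the camera.

```bash
cat >> h.py <<'E'
def tips():
    p,d=bot.read_camera('scene')
    c=bot.get_calibration('scene');R=cv2.Rodrigues(c['rvec'])[0]
    K=np.array([[c['fx'],0,c['cx']],[0,c['fy'],c['cy']],[0,0,1]])
    vv,uu=np.mgrid[100:420,150:560]
    n=cv2.undistortPoints(np.stack([uu,vv],-1).reshape(-1,1,2).astype(float),K,c['dist']).reshape(-1,2)
    Z=d[100:420,150:560].reshape(-1); P=(np.c_[n,np.ones(len(n))]*Z[:,None]-c['tvec'])@R
    s=bot.read_state();Rt=Ro.from_rotvec(s['tcp_rot']); L=Rt.inv().apply(P-s['tool_pos'])
    rgb=p[100:420,150:560].reshape(-1,3).astype(int)
    k=(abs(L[:,1])<.062)&(abs(L[:,2])<.016)&(P[:,2]>.004)&(P[:,2]<.3)&((rgb.max(1)-rgb.min(1))<25)&(Z>0)
    print('lowest finger px z:',np.sort(P[k,2])[[2,10,30]].round(4),'tcp z',s['tool_pos'][2].round(4))
E
python3 -c "
from h import *
tips()"
python3 -m creep '[{"grip":8.5,"dp":[0.7,0,0],"rotation":[0,0,0]},{"grip":8.5,"dp":[1.4,0,0],"rotation":[0,0,0]},{"grip":8.5,"dp":[1.4,0,0],"rotation":[0,0,0]},{"grip":8.5,"dp":[1.4,0,0],"rotation":[0,0,0]}]'
python3 -c "
from h import *
tips()"
```

```text
lowest finger px z: [0.0724 0.0739 0.0769] tcp z 0.0334
time: 2.65
tool_pos: [0.51, -0.0166, 0.0178]
tcp_rot: [0.309, 1.551, -0.309]
wrist_force: [0.3, 0.9, 0.8]
width: 0.997
lowest finger px z: [0.0576 0.0594 0.0615] tcp z 0.0182
```

```bash
python3 -m creep '[{"grip":8.5,"dp":[0.7,0,0],"rotation":[0,0,0]},{"grip":8.5,"dp":[1.4,0,0],"rotation":[0,0,0]},{"grip":8.5,"dp":[2,0,0],"rotation":[0,0,0]},{"grip":8.5,"dp":[2,0,0],"rotation":[0,0,0]}]'
python3 -c "
from h import *
tips()
p,d=bot.read_camera('scene'); cv2.imwrite('pics/s3.png',cv2.resize(p[180:300,320:480,::-1],None,fx=4,fy=4))"
```

```text
time: 3.03
tool_pos: [0.5093, -0.0165, -0.0032]
tcp_rot: [0.309, 1.552, -0.309]
wrist_force: [-0.4, 0.0, -0.7]
width: 0.996
lowest finger px z: [0.0359 0.0382 0.0413] tcp z -0.0026
```

View pics/s3.png

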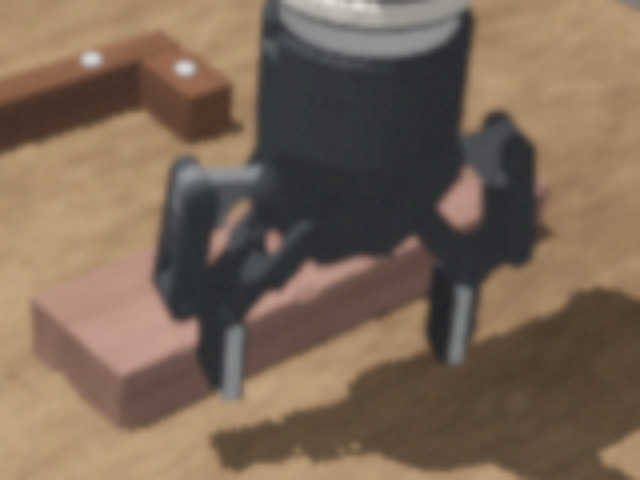

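The crop shows fingertips at about (232,395) and (455,360), still clear of the table with their shadow not yet meeting them. So the reported z reads about 38 mm too low, and from here I'll use the camera for height.

```bash
python3 -m creep '[{"grip":8.5,"dp":[0.7,0,0],"rotation":[0,0,0]},{"grip":8.5,"dp":[1.4,0,0],"rotation":[0,0,0]},{"grip":8.5,"dp":[2,0,0],"rotation":[0,0,0]},{"grip":8.5,"dp":[2.4,0,0],"rotation":[0,0,0]},{"grip":8.5,"dp":[2.4,0,0],"rotation":[0,0,0]}]'
python3 -c "
from h import *
tips(); goto((-.2534,-.0681),-.027,.3)
p,d=bot.read_camera('scene'); cv2.imwrite('pics/s4.png',cv2.resize(p[180:300,320:480,::-1],None,fx=4,fy=4))"
```

```text
time: 3.55
tool_pos: [0.5097, -0.0165, -0.0267]
tcp_rot: [0.309, 1.551, -0.309]
wrist_force: [-0.7, 0.5, 0.2]
width: 0.994
lowest finger px z: [0.0119 0.0137 0.0167] tcp z -0.0262
t 3.6 tcp [ 0.5101 -0.0166 -0.0262] bay [-0.255  -0.0656] F [ 1.  -0.1 -0. ] w 0.992
dp cm [ 0.08 -0.19  0.23] rot [ 0.0022 -0.0016  0.0005]
```

View pics/s4.png

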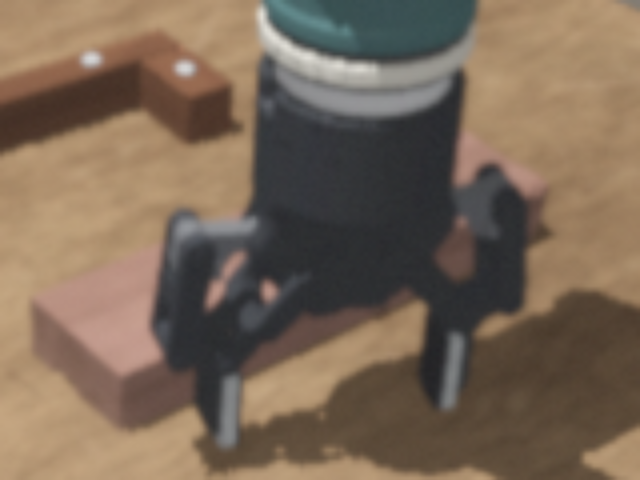

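The tips are about 11 mm above the table, behind the block. Now I push along tool z, with the left finger leading.

```bash
python3 -m creep '[{"grip":8.5,"dp":[0,0,1],"rotation":[0,0,0]},{"grip":8.5,"dp":[0,0,2],"rotation":[0,0,0]},{"grip":8.5,"dp":[0,0,3],"rotation":[0,0,0]},{"grip":8.5,"dp":[0,0,3.8],"rotation":[0,0,0]},{"grip":8.5,"dp":[0,0,4.6],"rotation":[0,0,0]}]'
python3 -c "
from h import *
blk('a2'); tips()"
```

```text
time: 4.07
tool_pos: [0.5546, -0.0347, -0.0252]
tcp_rot: [0.309, 1.549, -0.309]
wrist_force: [-1.4, 0.6, 0.4]
width: 0.996
block bay mm [-158.1 -120.8] size [242.6  64.1] phi 0.0598 corners [[-197.0, -240.0], [-133.0, -244.0], [-119.0, -2.0], [-183.0, 2.0]]
lowest finger px z: [0.0092 0.0151 0.0187] tcp z -0.0249
```

View pics/a2.png

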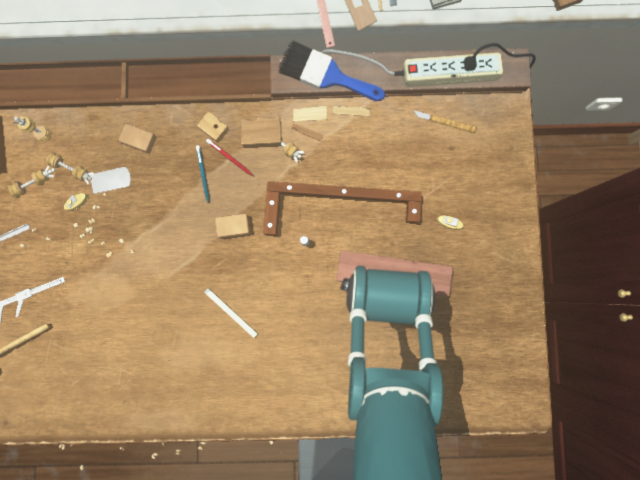

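It is working: the block is at (-158,-121) with phi +0.06. The picture shows it turning under the arm at about (395,272). Continuing.

```bash
python3 -m creep '[{"grip":8.5,"dp":[0,0,1],"rotation":[0,0,0]},{"grip":8.5,"dp":[0,0,2],"rotation":[0,0,0]},{"grip":8.5,"dp":[0,0,3],"rotation":[0,0,0]},{"grip":8.5,"dp":[0,0,3.8],"rotation":[0,0,0]},{"grip":8.5,"dp":[0,0,4.5],"rotation":[0,0,0]}]'
python3 -c "
from h import *
blk('a3'); goto((-.15,-.1),-.027,.3)"
```

```text
time: 4.58
tool_pos: [0.5958, -0.0519, -0.0253]
tcp_rot: [0.309, 1.549, -0.309]
wrist_force: [-3.8, 1.5, 3.0]
width: 0.999
block bay mm [-106.   -38.7] size [39.8 64.3] phi -1.2724 corners [[-143.0, -48.0], [-81.0, -67.0], [-69.0, -29.0], [-131.0, -10.0]]
t 4.63 tcp [ 0.5973 -0.0525 -0.025 ] bay [-0.1648 -0.093 ] F [ 1.  -0.3  0.8] w 0.995
dp cm [ 0.21 -0.23  1.62] rot [ 0.0017  0.0017 -0.0003]
```

View pics/a3.png

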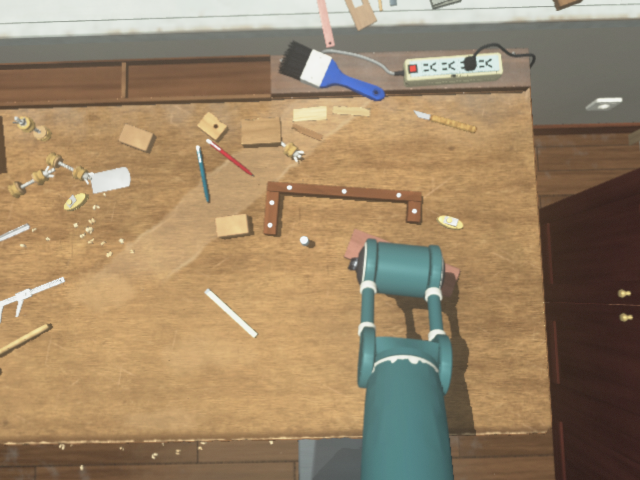

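The picture shows the block at about 0.3 rad behind the arm, visible at (358,245) and (450,270). The centre estimate from the visible end is about (-136,-136). It needs about 19 mm more along the normal.

```bash
python3 -m creep '[{"grip":8.5,"dp":[0,0,0.6],"rotation":[0,0,0]},{"grip":8.5,"dp":[0,0,1.2],"rotation":[0,0,0]},{"grip":8.5,"dp":[0,0,1.7],"rotation":[0,0,0]},{"grip":8.5,"dp":[0,0,2],"rotation":[0,0,0]},{"grip":8.5,"dp":[0,0,2],"rotation":[0,0,0]}]'
python3 -m creep '[{"grip":8.5,"dp":[0,0,-1.5],"rotation":[0,0,0]},{"grip":8.5,"dp":[0,0,-4.5],"rotation":[0,0,0]},{"grip":6,"dp":[-1,0,-8],"rotation":[0,0,0]},{"grip":6,"dp":[-3,0,-11],"rotation":[0,0,0]},{"grip":6,"dp":[-6,0,-13],"rotation":[0,0,0]}]'
python3 -c "
from h import *
blk('a4'); goto((-.2,-.25),.03,.3)"
```

```text
time: 5.05
tool_pos: [0.6145, -0.0596, -0.0252]
tcp_rot: [0.309, 1.547, -0.309]
wrist_force: [0.1, -0.7, 0.7]
width: 0.996
time: 5.47
tool_pos: [0.4875, -0.0084, 0.032]
tcp_rot: [0.308, 1.557, -0.31]
wrist_force: [1.2, 0.5, 0.2]
width: 0.699
block bay mm [-115.1 -141.4] size [242.7  64.8] phi 0.2972 corners [[-182.0, -248.0], [-120.0, -267.0], [-49.0, -35.0], [-111.0, -16.0]]
t 5.52 tcp [ 0.4901 -0.0078  0.0389] bay [-0.2758 -0.0588] F [-1.1  1.3  1.8] w 0.7
dp cm [  0.88 -16.07  12.84] rot [ 0.003   0.0001 -0.0006]
```

View pics/a4.png

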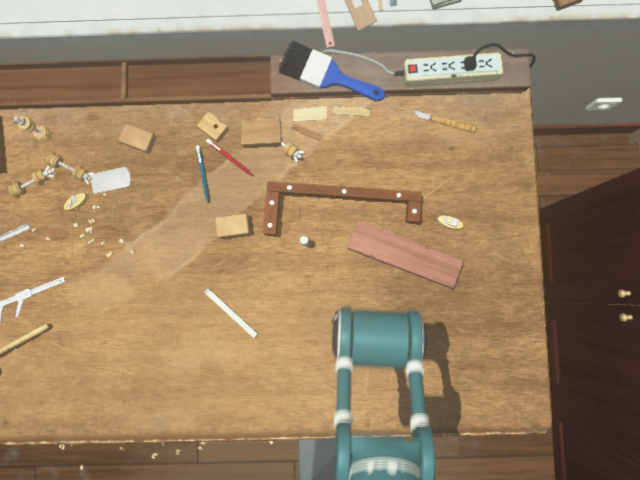

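The picture shows the block lying free at (405,254), at (-115,-141) with phi 0.297, as planned. Next is the end push. I'll turn the tool 90° with the fingers about 30 mm apart and place it beyond end_b.

```bash
python3 -c "
from h import *
goto((-.1617,-.2935),.04,1.868)"
```

```text
t 5.52 tcp [ 0.4901 -0.0078  0.0389] bay [-0.2758 -0.0588] F [-1.1  1.3  1.8] w 0.7
dp cm [ -0.12 -19.11  17.78] rot [ 1.571e+00 -4.000e-04 -5.000e-04]
```

```bash
python3 -m creep '[{"grip":3,"dp":[-1,-3,1],"rotation":[0.12,0,0]},{"grip":3,"dp":[-1,-6,3],"rotation":[0.24,0,0]},{"grip":3,"dp":[-1,-9,5],"rotation":[0.36,0,0]},{"grip":3,"dp":[-1,-12,7],"rotation":[0.48,0,0]},{"grip":3,"dp":[-1,-15,9],"rotation":[0.6,0,0]}]'
python3 -c "
from h import *
goto((-.1617,-.2935),.04,1.868)"
```

```text
time: 5.93
tool_pos: [0.5201, -0.1844, 0.0457]
tcp_rot: [0.778, 1.424, -0.778]
wrist_force: [0.8, 0.1, -0.3]
width: 0.356
t 5.93 tcp [ 0.5201 -0.1844  0.0457] bay [-0.229  -0.2317] F [ 0.8  0.1 -0.3] w 0.356
dp cm [0.6  1.46 9.02] rot [ 0.965   0.0017 -0.0029]
```

```bash
python3 -m creep '[{"grip":3,"dp":[0,0.3,2],"rotation":[0.12,0,0]},{"grip":3,"dp":[0,0.6,4],"rotation":[0.24,0,0]},{"grip":3,"dp":[0,0.9,6],"rotation":[0.36,0,0]},{"grip":3,"dp":[0,1.2,8],"rotation":[0.48,0,0]},{"grip":3,"dp":[0,1.4,9],"rotation":[0.6,0,0]}]'
python3 -m creep '[{"grip":3,"dp":[0,0,0],"rotation":[0.12,0,0]},{"grip":3,"dp":[0,0,0],"rotation":[0.24,0,0]},{"grip":3,"dp":[0,0,0],"rotation":[0.36,0,0]},{"grip":3,"dp":[0,0,0],"rotation":[0.36,0,0]}]'
python3 -c "
from h import *
goto((-.1617,-.2935),.04,1.868); tips()
blk('a5')
p,d=bot.read_camera('scene'); cv2.imwrite('pics/s5.png',p[:,:,::-1])"
```

```text
time: 6.35
tool_pos: [0.5823, -0.2528, 0.0455]
tcp_rot: [1.231, 1.191, -1.229]
wrist_force: [0.4, 0.4, -0.3]
width: 0.355
time: 6.68
tool_pos: [0.5805, -0.2508, 0.045]
tcp_rot: [1.488, 1.0, -1.487]
wrist_force: [0.9, -0.2, 0.5]
width: 0.352
t 6.68 tcp [ 0.5805 -0.2508  0.045 ] bay [-0.1626 -0.292 ] F [ 0.9 -0.2  0.5] w 0.352
dp cm [0.5  0.13 0.12] rot [ 0.0073  0.0003 -0.0017]
lowest finger px z: [0.0711 0.0731 0.0758] tcp z 0.045
block bay mm [-115.2 -141.4] size [242.7  64.9] phi 0.2987 corners [[-182.0, -248.0], [-120.0, -267.0], [-48.0, -35.0], [-110.0, -16.0]]
```

View pics/s5.png

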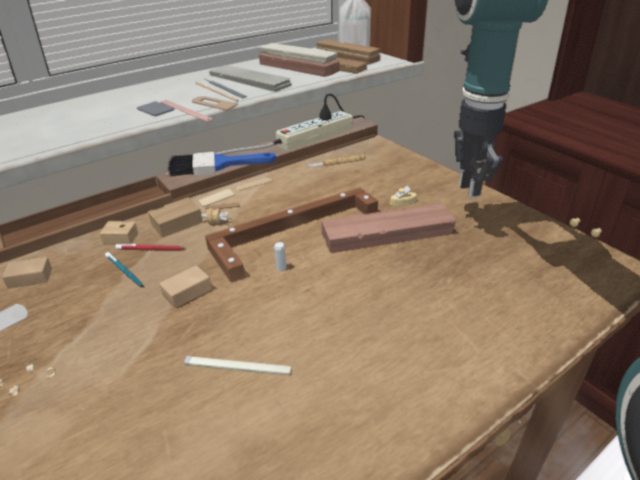

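View pics/a5.png

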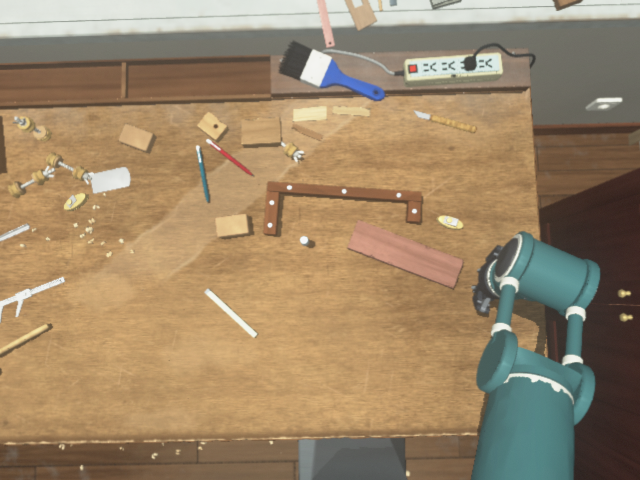

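The scene view shows the gripper past end_b at (475,185), and the top view shows the block unmoved. Tips are at about 0.070 m. Lowering by 58 mm.

```bash
python3 -m creep '[{"grip":3,"dp":[2,0,0],"rotation":[0,0,0]},{"grip":3,"dp":[4,0,0],"rotation":[0,0,0]},{"grip":3,"dp":[5.2,0,0],"rotation":[0,0,0]},{"grip":3,"dp":[5.7,0,0],"rotation":[0,0,0]},{"grip":3,"dp":[5.7,0,0],"rotation":[0,0,0]}]'
python3 -c "
from h import *
goto((-.1617,-.2935),-.014,1.868); tips()"
```

```text
time: 7.25
tool_pos: [0.5784, -0.2495, -0.0141]
tcp_rot: [1.484, 1.007, -1.487]
wrist_force: [1.1, -1.0, -0.8]
width: 0.353
t 7.25 tcp [ 0.5784 -0.2495 -0.0141] bay [-0.1648 -0.2909] F [ 1.1 -1.  -0.8] w 0.353
dp cm [-0.01  0.37  0.16] rot [ 0.0113 -0.0002  0.0034]
lowest finger px z: [0.0114 0.0131 0.0157] tcp z -0.0129
```

```bash
python3 -m creep '[{"grip":3,"dp":[0,0.35,-0.8],"rotation":[0.01,0,0]},{"grip":3,"dp":[0,0.35,-1.8],"rotation":[0.01,0,0]},{"grip":3,"dp":[0,0.35,-2.8],"rotation":[0.01,0,0]},{"grip":3,"dp":[0,0.35,-3.8],"rotation":[0.01,0,0]},{"grip":3,"dp":[0,0.35,-4.8],"rotation":[0.01,0,0]}]'
python3 -m creep '[{"grip":3,"dp":[0,0,-1],"rotation":[0,0,0]},{"grip":3,"dp":[0,0,-2],"rotation":[0,0,0]},{"grip":3,"dp":[0,0,-3],"rotation":[0,0,0]},{"grip":3,"dp":[0,0,-4],"rotation":[0,0,0]},{"grip":3,"dp":[0,0,-5],"rotation":[0,0,0]}]'
python3 -c "
from h import *
goto((-.1617,-.2935),-.014,1.868); blk('a6')"
```

```text
time: 7.72
tool_pos: [0.6023, -0.2066, -0.0111]
tcp_rot: [1.492, 0.995, -1.491]
wrist_force: [-0.7, -3.7, 1.9]
width: 0.353
time: 8.13
tool_pos: [0.6203, -0.1598, -0.0124]
tcp_rot: [1.492, 0.997, -1.493]
wrist_force: [-1.7, -2.8, 2.5]
width: 0.353
t 8.13 tcp [ 0.6203 -0.1598 -0.0124] bay [-0.1317 -0.1976] F [-1.7 -2.8  2.5] w 0.353
dp cm [ 0.16 -0.07 10.05] rot [0.0004 0.0001 0.0003]
block bay mm [-95.7 -69.6] size [242.6  65.1] phi 0.2973 corners [[-162.0, -176.0], [-100.0, -195.0], [-29.0, 37.0], [-91.0, 56.0]]
```

View pics/a6.png

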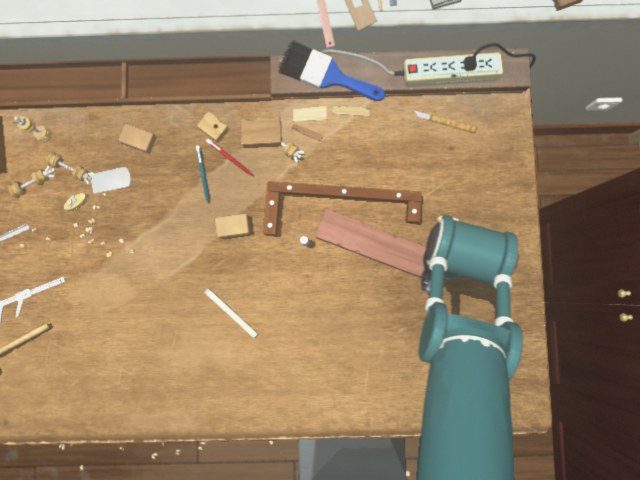

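The block is sliding cleanly: (-96,-70), phi 0.297, end_a near (330,222) and clear of the post at (305,241). About 68 mm more.

```bash
python3 -m creep '[{"grip":3,"dp":[0,0,-1],"rotation":[0,0,0]},{"grip":3,"dp":[0,0,-2],"rotation":[0,0,0]},{"grip":3,"dp":[0,0,-3],"rotation":[0,0,0]},{"grip":3,"dp":[0,0,-4],"rotation":[0,0,0]},{"grip":3,"dp":[0,0,-5],"rotation":[0,0,0]}]'
python3 -m creep '[{"grip":3,"dp":[0,0,-0.8],"rotation":[0,0,0]},{"grip":3,"dp":[0,0,-1.5],"rotation":[0,0,0]},{"grip":3,"dp":[0,0,-2],"rotation":[0,0,0]},{"grip":3,"dp":[0,0,-2],"rotation":[0,0,0]}]'
python3 -c "
from h import *
goto((-.1617,-.2935),-.014,1.868); blk('a7')"
```

```text
time: 8.6
tool_pos: [0.6393, -0.1135, -0.0126]
tcp_rot: [1.492, 0.998, -1.493]
wrist_force: [-0.0, -2.5, -0.5]
width: 0.354
time: 8.93
tool_pos: [0.6474, -0.0947, -0.0124]
tcp_rot: [1.493, 0.998, -1.492]
wrist_force: [0.1, -0.8, -0.2]
width: 0.355
t 8.93 tcp [ 0.6474 -0.0947 -0.0124] bay [-0.111  -0.1302] F [ 0.1 -0.8 -0.2] w 0.355
dp cm [ 0.14 -0.09 17.1 ] rot [ 0.001  -0.0008  0.0001]
block bay mm [-73.9   2.1] size [237.6  64.4] phi 0.2935 corners [[-139.0, -102.0], [-77.0, -121.0], [-9.0, 106.0], [-70.0, 125.0]]
```

View pics/a7.png

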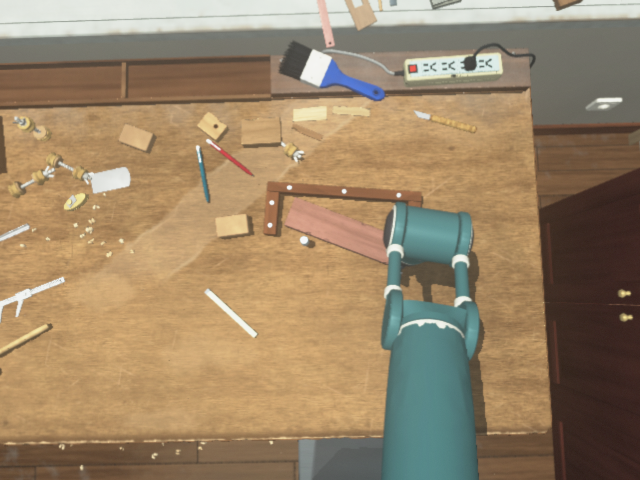

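The picture shows end_a tucked in behind the post at (300,215), in bay coordinates about (-39,115), with phi 0.29. Checkpoint 1 is met. Now I retreat, raise, turn the tool and open it to push the other end.

```bash
python3 -m creep '[{"grip":3,"dp":[0,0,1.5],"rotation":[0,0,0]},{"grip":3,"dp":[0,0,4],"rotation":[0,0,0]},{"grip":3,"dp":[-2,0,5],"rotation":[0,0,0]},{"grip":3,"dp":[-5,0,5],"rotation":[0,0,0]},{"grip":3,"dp":[-7,0,5],"rotation":[0,0,0]}]'
python3 -c "
from h import *
goto((-.19,-.065),.055,0)"
```

```text
time: 9.4
tool_pos: [0.6271, -0.1445, 0.0591]
tcp_rot: [1.494, 0.995, -1.494]
wrist_force: [1.1, -0.8, 0.7]
width: 0.353
t 9.4 tcp [ 0.6271 -0.1445  0.0591] bay [-0.1263 -0.1818] F [ 1.1 -0.8  0.7] w 0.353
dp cm [ 0.41 -9.53 -9.28] rot [-1.8702e+00  3.0000e-04 -1.0000e-04]
```

```bash
python3 -m creep '[{"grip":3,"dp":[0,-2,-2],"rotation":[-0.12,0,0]},{"grip":3,"dp":[0,-4,-4],"rotation":[-0.24,0,0]},{"grip":3,"dp":[0,-6,-6],"rotation":[-0.36,0,0]},{"grip":3,"dp":[0,-8,-8],"rotation":[-0.48,0,0]},{"grip":3,"dp":[0,-9.5,-9.3],"rotation":[-0.6,0,0]}]'
python3 -m creep '[{"grip":3,"dp":[0,0,0],"rotation":[-0.12,0,0]},{"grip":3,"dp":[0,0,0],"rotation":[-0.24,0,0]},{"grip":3,"dp":[0,0,0],"rotation":[-0.36,0,0]},{"grip":3,"dp":[0,0,0],"rotation":[-0.48,0,0]},{"grip":3,"dp":[0,0,0],"rotation":[-0.6,0,0]}]'
python3 -m creep '[{"grip":8.5,"dp":[0,0,0],"rotation":[-0.12,0,0]},{"grip":8.5,"dp":[0,0,0],"rotation":[-0.24,0,0]},{"grip":8.5,"dp":[0,0,0],"rotation":[-0.36,0,0]},{"grip":8.5,"dp":[0,0,0],"rotation":[-0.48,0,0]},{"grip":8.5,"dp":[0,0,0],"rotation":[-0.66,0,0]}]'
python3 -c "
from h import *
goto((-.19,-.065),-.027,0);blk('a8');tips()"
```

```text
time: 9.82
tool_pos: [0.5743, -0.0194, 0.0578]
tcp_rot: [1.052, 1.303, -1.051]
wrist_force: [1.0, 0.5, 0.1]
width: 0.349
time: 10.23
tool_pos: [0.5753, -0.0211, 0.0579]
tcp_rot: [0.593, 1.488, -0.593]
wrist_force: [-0.3, -0.7, -0.7]
width: 0.349
time: 10.65
tool_pos: [0.5754, -0.0212, 0.0578]
tcp_rot: [0.121, 1.567, -0.121]
wrist_force: [-0.3, 0.7, 0.5]
width: 0.995
t 10.65 tcp [ 0.5754 -0.0212  0.0578] bay [-0.1897 -0.064 ] F [-0.3  0.7  0.5] w 0.995
dp cm [ 8.48 -0.1  -0.03] rot [-0.0579  0.0002  0.0001]
block bay mm [-74.7  -1.1] size [243.1  64.7] phi 0.2928 corners [[-141.0, -108.0], [-79.0, -127.0], [-9.0, 106.0], [-71.0, 125.0]]
lowest finger px z: [0.0969 0.0992 0.1019] tcp z 0.0578
```

View pics/a8.png

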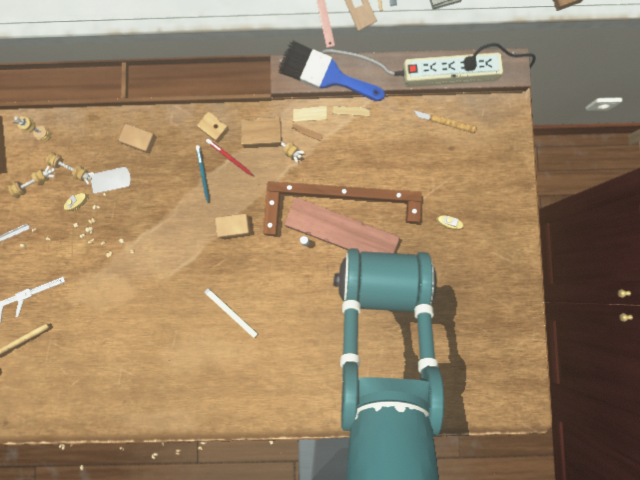

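The block is at (-75,-1), phi 0.293, clear in the picture at (343,228). I'll shift the tool 25 mm left so the right finger lands on the block's long side, then go down.

```bash
python3 -m creep '[{"grip":8.5,"dp":[2.5,1.5,0],"rotation":[-0.058,0,0]},{"grip":8.5,"dp":[5,2.5,0],"rotation":[-0.058,0,0]},{"grip":8.5,"dp":[7,2.5,0],"rotation":[-0.058,0,0]},{"grip":8.5,"dp":[8.3,2.5,0],"rotation":[-0.058,0,0]},{"grip":8.5,"dp":[8.3,2.5,0],"rotation":[-0.058,0,0]}]'
python3 -c "
from h import *
goto((-.19,-.04),-.027,0);tips()"
```

```text
time: 11.17
tool_pos: [0.5763, 0.0042, -0.0286]
tcp_rot: [0.081, 1.576, -0.081]
wrist_force: [-0.7, 0.4, -0.3]
width: 0.995
t 11.17 tcp [ 0.5763  0.0042 -0.0286] bay [-0.1912 -0.0386] F [-0.7  0.4 -0.3] w 0.995
dp cm [-0.16 -0.14  0.12] rot [-0.0075 -0.0062  0.0005]
lowest finger px z: [0.01   0.0127 0.0153] tcp z -0.0269
```

```bash
python3 -m creep '[{"grip":8.5,"dp":[0,0,1.2],"rotation":[0,0,0]},{"grip":8.5,"dp":[0,0,2.4],"rotation":[0,0,0]},{"grip":8.5,"dp":[0,0,3.4],"rotation":[0,0,0]},{"grip":8.5,"dp":[0,0,4.2],"rotation":[0,0,0]},{"grip":8.5,"dp":[0,0,5],"rotation":[0,0,0]}]'
python3 -m creep '[{"grip":8.5,"dp":[0,0,0.7],"rotation":[0,0,0]},{"grip":8.5,"dp":[0,0,1.4],"rotation":[0,0,0]},{"grip":8.5,"dp":[0,0,2.1],"rotation":[0,0,0]},{"grip":8.5,"dp":[0,0,2.8],"rotation":[0,0,0]},{"grip":8.5,"dp":[0,0,3],"rotation":[0,0,0]}]'
python3 -c "
from h import *
goto((-.19,-.04),-.027,0);blk('a9');p,d=bot.read_camera('scene'); cv2.imwrite('pics/s9.png',p[:,:,::-1])"
```

```text
time: 11.63
tool_pos: [0.6302, -0.0009, -0.0243]
tcp_rot: [0.08, 1.569, -0.08]
wrist_force: [-2.1, 0.2, 0.1]
width: 0.995
time: 12.05
tool_pos: [0.6606, -0.0035, -0.0252]
tcp_rot: [0.079, 1.568, -0.079]
wrist_force: [-1.3, -1.1, 0.3]
width: 0.992
t 12.05 tcp [ 0.6606 -0.0035 -0.0252] bay [-0.1066 -0.0382] F [-1.3 -1.1  0.3] w 0.992
dp cm [ 0.17 -0.22 -8.34] rot [-0.0049  0.0011 -0.    ]
block bay mm [-49.8  79. ] size [95.2 64.7] phi 0.0961 corners [[-87.0, 35.0], [-22.0, 28.0], [-13.0, 123.0], [-77.0, 129.0]]
```

View pics/a9.png

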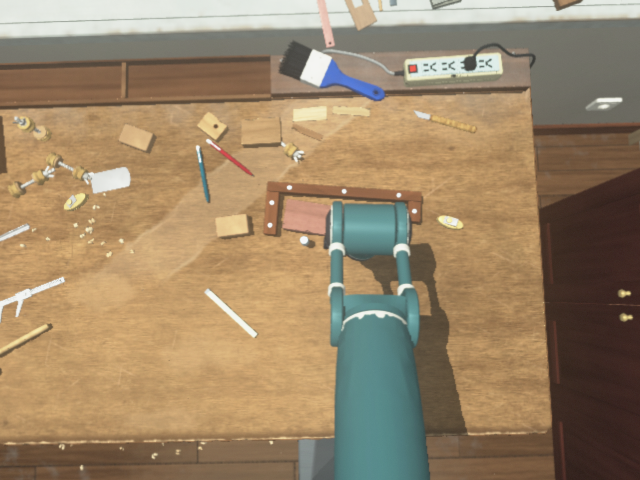

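View pics/s9.png

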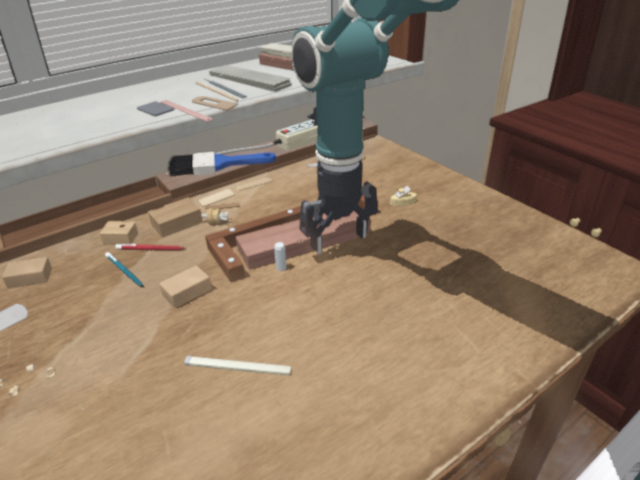

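The block is at phi about 0.10. The picture shows its left end at (300,217) behind the post, with the fingers clear of the post. The fingers bracket the block's middle, so I'll keep pushing to the fence.

```bash
python3 -m creep '[{"grip":8.5,"dp":[0,0,0.6],"rotation":[0,0,0]},{"grip":8.5,"dp":[0,0,1.2],"rotation":[0,0,0]},{"grip":8.5,"dp":[0,0,1.8],"rotation":[0,0,0]},{"grip":8.5,"dp":[0,0,2.3],"rotation":[0,0,0]},{"grip":8.5,"dp":[0,0,2.4],"rotation":[0,0,0]}]'
python3 -c "
from h import *
goto((-.08,-.04),-.027,0);blk('a10')"
python3 -m creep '[{"grip":8.5,"dp":[0,0,0.2],"rotation":[0,0,0]},{"grip":8.5,"dp":[0,0,0.3],"rotation":[0,0,0]}]'
```

```text
time: 12.57
tool_pos: [0.6841, -0.0058, -0.0253]
tcp_rot: [0.079, 1.569, -0.079]
wrist_force: [-1.3, 0.6, 0.2]
width: 1.0
t 12.57 tcp [ 0.6841 -0.0058 -0.0253] bay [-0.0829 -0.0382] F [-1.3  0.6  0.2] w 1.0
dp cm [ 0.17 -0.17  0.29] rot [-0.0046  0.0006 -0.0001]
block bay mm [-39.5  81.9] size [95.1 65.2] phi 0.0004 corners [[-72.0, 34.0], [-7.0, 34.0], [-7.0, 129.0], [-72.0, 129.0]]
time: 12.78
tool_pos: [0.6858, -0.006, -0.0253]
tcp_rot: [0.079, 1.57, -0.079]
wrist_force: [-2.4, -0.1, 1.9]
width: 0.993
```

View pics/a10.png

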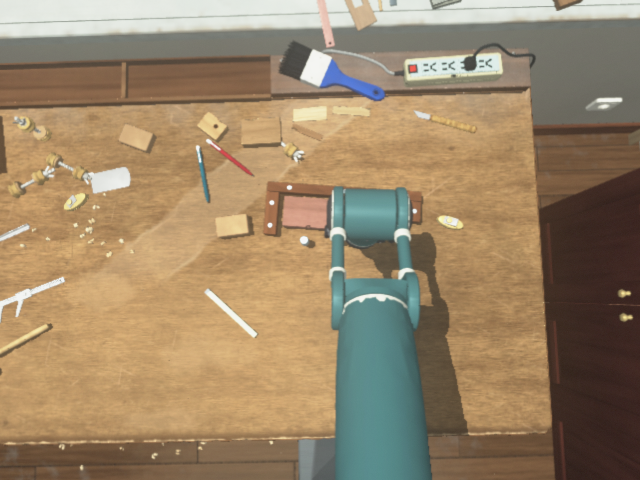

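The block is parallel to the fence and a few mm off it. I'll ease it in until the force rises.

```bash
python3 -m creep '[{"grip":8.5,"dp":[0,0,0.1],"rotation":[0,0,0]},{"grip":8.5,"dp":[0,0,0.2],"rotation":[0,0,0]}]'
python3 -m creep '[{"grip":8.5,"dp":[0,0,0.1],"rotation":[0,0,0]},{"grip":8.5,"dp":[0,0,0.2],"rotation":[0,0,0]}]'
```

```text
time: 12.95
tool_pos: [0.6877, -0.0062, -0.0253]
tcp_rot: [0.079, 1.57, -0.079]
wrist_force: [-3.5, -0.3, 1.7]
width: 0.997
time: 13.12
tool_pos: [0.6899, -0.0065, -0.0253]
tcp_rot: [0.079, 1.57, -0.079]
wrist_force: [-2.6, 0.7, 1.3]
width: 0.996
```

```bash
python3 -m creep '[{"grip":8.5,"dp":[0,0,0.1],"rotation":[0,0,0]},{"grip":8.5,"dp":[0,0,0.2],"rotation":[0,0,0]}]'
python3 -c "
from h import *
goto((-.08,-.04),-.027,0);blk()"
```

```text
time: 13.28
tool_pos: [0.692, -0.0067, -0.0253]
tcp_rot: [0.079, 1.569, -0.079]
wrist_force: [-3.3, 0.4, 1.3]
width: 0.991
t 13.28 tcp [ 0.692  -0.0067 -0.0253] bay [-0.0749 -0.0384] F [-3.3  0.4  1.3] w 0.991
dp cm [ 0.17 -0.16 -0.51] rot [-0.0048 -0.0001  0.    ]
block bay mm [-31.4  81.4] size [94.1 64.7] phi -0.0138 corners [[-63.0, 34.0], [2.0, 35.0], [0.0, 129.0], [-64.0, 128.0]]
```

```bash
python3 -m creep '[{"grip":8.5,"dp":[0,0,0.1],"rotation":[0,0,0]},{"grip":8.5,"dp":[0,0,0.2],"rotation":[0,0,0]}]'
python3 -m creep '[{"grip":8.5,"dp":[0,0,0.05],"rotation":[0,0,0]},{"grip":8.5,"dp":[0,0,0.1],"rotation":[0,0,0]}]'
```

```text
time: 13.5
tool_pos: [0.692, -0.0067, -0.0254]
tcp_rot: [0.079, 1.574, -0.079]
wrist_force: [-11.8, 1.7, 8.1]
width: 0.996
time: 13.67
tool_pos: [0.6919, -0.0067, -0.0254]
tcp_rot: [0.078, 1.576, -0.078]
wrist_force: [-12.5, 1.0, 9.5]
width: 0.992
```

The force rose to 12 N and the tool stopped, so the block is against the fence. Backing off, then raising, to look.

```bash
python3 -m creep '[{"grip":8.5,"dp":[0,0,-0.5],"rotation":[0,0,0]},{"grip":8.5,"dp":[0,0,-2],"rotation":[0,0,0]},{"grip":8.5,"dp":[0,-1,-5],"rotation":[0,0,0]},{"grip":8.5,"dp":[0,-1,-9],"rotation":[0,0,0]},{"grip":8.5,"dp":[-2,-1,-12],"rotation":[0,0,0]}]'
python3 -m creep '[{"grip":8.5,"dp":[-4,0,-2],"rotation":[0,0,0]},{"grip":8.5,"dp":[-8,0,-4],"rotation":[0,0,0]},{"grip":8.5,"dp":[-8,0,-4],"rotation":[0,0,0]}]'
python3 - <<'E'
from h import *
blk('a11')
p,d=bot.read_camera('scene'); cv2.imwrite('pics/s11.png',p[:,:,::-1])
p,d=bot.read_camera('top'); cv2.imwrite('pics/c11.png',cv2.resize(p[170:310,200:480,::-1],None,fx=2.8,fy=2.8,interpolation=cv2.INTER_CUBIC))
print(bot.read_state()['wrist_force'].round(1))
E
```

```text
time: 14.08
tool_pos: [0.5694, -0.005, -0.0092]
tcp_rot: [0.08, 1.576, -0.08]
wrist_force: [-1.6, 0.6, -0.8]
width: 0.996
time: 14.33
tool_pos: [0.5374, -0.0009, 0.081]
tcp_rot: [0.079, 1.559, -0.079]
wrist_force: [1.9, 0.3, 0.8]
width: 0.996
block bay mm [-31.3   7. ] size [242.3  64.5] phi 0.0004 corners [[-64.0, -114.0], [1.0, -114.0], [1.0, 128.0], [-64.0, 128.0]]
[-0.6  0.5 -0.4]
```

View pics/c11.png

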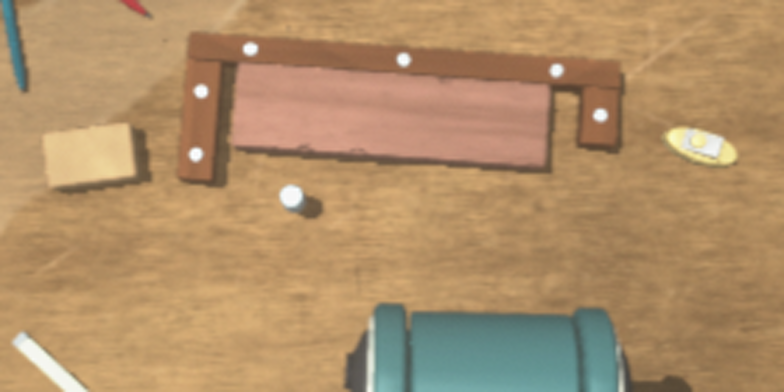

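View pics/s11.png

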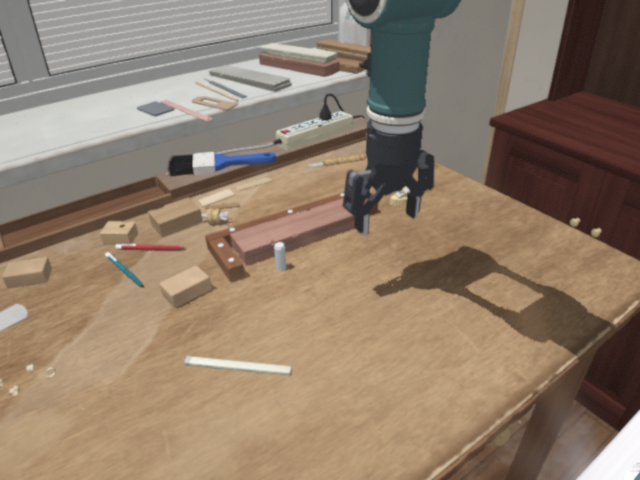

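The crop shows the block flush along the fence between the stops, at x from 232 to 550. The cork at (90,155) and the plane at (701,146) are at their starting pixels, and the arm is clear. Handing in.

```bash
python3 -c "
from workcell import bot
s=bot.read_state();print(s['time'],abs(s['joint_vel']).max());print(bot.finish_job())"
```

```text
14.4833 0.04997284392392372
the job is handed in; nothing more can be done
None
```

The long block is in the bay, flush against the back fence and between the end stops. I handed the job in at 14.5 s; no verdict came back.

**What I did:**
1. Pushed the near side with the open fingers until the block lay at 0.30 rad.
2. Pushed end_b with the fingers 30 mm apart until end_a was behind the post, at about (-39, +115) mm in the bay with the angle still 0.29 rad.
3. Pushed the other end round and up to the fence until the tool stopped and the force rose to 12 N.
4. Backed off and raised clear of everything.

**Last checks:**
- **Block:** its centre measured (-31, +7) mm in the bay, parallel to the fence within 0.001 rad.
- **Bystanders:** the cork block and thumb plane were at their starting pixels.
- **Robot:** clear of everything, with no contact force.

**What disagreed:**
- **Tool height:** the reported TCP height put the fingertips about 38 mm lower than the camera showed with the fingers open, and about 26 mm lower at 30 mm opening. I set all push heights from the camera.
- **Fence position:** the measured centre is about 2 mm nearer the fence than a flush block allows (-33 mm). That is within the calibration error of my estimate of the fence position.

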